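# Lock the light head onto the pot lamp

### The job

Fit the black light head with the white dome to the orange pot lamp: feel its two lugs into the slots of the steel collar, push it down against the spring, twist it clockwise almost a quarter turn until it clicks up into its locked position, and let go. Be gentle: never force the head against the collar with more than 35 N in all. Leave the other pots, the saucer, the brush and the tin where they are.

Things in the scene. Friction and masses are not known exactly. Their poses are not given: they have to be found in the camera images.
- head_mid (a point): Loose light head, 65 mm tall, upright on the counter. Point on its axis 40 mm above its underside, mid-height of its two flat black finger pads (at +y and -y: outer faces 46 mm apart, 30 mm long in x, 29 to 51 mm above the underside), grasped across y from above. A white dome tops it, to 65 mm. z up. Half a turn about z makes no difference to its fit.
- head: The same head, about 150 g; origin at the centre of its underside. Below the pads: a flange 54 mm across (26 to 29 mm above the underside) and an aluminium plug 40 mm in diameter, its lowest 3 mm bevelled to 34 mm. Two steel lugs on the plug at +x and -x, 6.4 mm wide, reach 26 mm from the axis, 3 to 9 mm above the underside.
- lamp_pot: The orange pot lamp, 112 mm in diameter, fixed to the counter in one of three places; origin at the centre of its underside. In its top is a dark steel bayonet collar: flat top 80 mm above the counter, 67 mm outside, 43 mm bore, two opposite slots about 9.5 mm wide, 57 mm across their outer ends, a white mark at each.
- pot_mouth (a point): Centre of the collar's mouth, level with its flat top; z up. The slots lie along this frame's x axis only roughly: each time the collar has been set anywhere within 0.35 rad (20 degrees) either way, its true angle is not measured and must be found by feel (or seen). The lugs enter with about 0.06 rad to spare either way. The collar itself does not turn.
- at_rim (a point): Where head_mid is, 37 mm above pot_mouth, when the lugs stand on the collar's flat top, beside the slots: the plug's bevelled end is then already 3 mm into the bore, which has 1.5 mm clearance all round. Frame as pot_mouth.
- in_slots (a point): Where head_mid is, 30 mm above pot_mouth, when the lugs have dropped into the slots and the plug rests on the brass spring plunger in the bore (not yet turned). The spring pushes with about 2.8 N here and 0.5 N more for each mm pressed. Frame as pot_mouth.
- pressed (a point): Where head_mid is, 21 mm above pot_mouth, when pushed well down (spring about 7 N). At 23 mm (6.3 N) or lower the lugs pass under the collar's lip and the head turns clockwise seen from above (the other way is stopped at once); 19.5 mm is the hard bottom (8 N). Frame as pot_mouth.
- locked (a point): Where head_mid is, 26 mm above pot_mouth, when locked. After 1.4 rad (80 degrees) of clockwise turn from the slots (0.12 rad early or late will do; a hard stop lies 0.12 rad beyond) the lugs are below the end notches: let up there, the spring lifts the head into them. Let up too early it stays at 23 mm, not locked. Frame as pot_mouth.
- pot_teal_mid (a point): Bystander: teal pot, 110 mm in diameter, 85 mm tall, open top; point at its centre half-way up.
- pot_yellow_mid (a point): Bystander: yellow pot, 106 mm in diameter, 80 mm tall, open top; point at its centre half-way up.
- pot_green_mid (a point): Bystander: small green pot, 68 mm in diameter, 55 mm tall; point at its centre half-way up.
- saucer_mid (a point): Bystander: sand-coloured saucer, 110 mm in diameter, 20 mm tall; point at its centre half-way up.
- brush_mid (a point): Bystander: hand brush lying flat on the counter; point near its middle, 10 mm up.
- can_mid (a point): Bystander: dark blue tin, 56 mm in diameter, 70 mm tall; point at its centre half-way up.

How it is judged:
On the way, in this order (a step that is already met when the one before it is completed fails the run):
1. the light head is picked up, clear of the counter (height (world z) of head_mid above 0.08 m), for 0.1 s.
2. its lugs are down in the collar's slots (z of head_mid in the frame of pot_mouth below 0.033 m and angle between the x axis of head_mid and the x axis of pot_mouth, either way round below 0.5 rad and horizontal distance between head_mid and pot_mouth below 0.004 m and angle between head_mid's own z axis and vertical below 0.12 rad), for 0.1 s.
At the end, for the whole second after the job is handed in: The head is locked in the collar and released: head_mid 24.7 to 27.5 mm above the collar's mouth (the end-notch height), within 4 mm of its axis, upright within 0.12 rad, turned more than 0.9 rad from the pot's x axis, at rest (z of head_mid in the frame of pot_mouth between 0.0247 and 0.0275 m and angle between the x axis of head_mid and the x axis of pot_mouth, either way round above 0.9 rad and horizontal distance between head_mid and pot_mouth below 0.004 m and angle between head_mid's own z axis and vertical below 0.12 rad and linear speed of head below 0.02 m/s); the robot touches nothing.
It fails at once if the head is borne against the pot lamp or its collar with more than 35 N (contact force between head and lamp_pot above 35 N).
It fails at once if a bystander is moved more than 20 mm (distance of any of pot_teal_mid, pot_yellow_mid, pot_green_mid, saucer_mid, brush_mid, can_mid from where it was at the start of the episode above 0.02 m).
It also fails if it takes over 72 s, if anything falls off the work surface, if the arm or the gripper's body presses on something with over 40 N, if the wrist force passes 120 N, or if a joint passes its speed limit or range.

### The arm

A 7-joint arm with a two-finger parallel gripper is mounted at the origin on the work surface. World frame = base frame: x ahead of the robot, y to its left, z up, the work surface at z = 0. Lengths are in m, angles in rad, forces in N, time in s.
With the tool pointing down it reaches from about 0.4 to 0.85 m from the base axis. Payload 4.5 kg.
Tool frame: the origin (TCP) lies between the finger pads; the fingertips stand 11 mm ahead of it and the grasp point (between the pads) lies 8 mm behind it (r.tip_reach is the distance from the TCP to the fingertips, in m); x points along the fingers, y is the direction in which the jaws open and shut, and the axes are right-handed (so a half turn about x gives the same grasp; the last joint's range is limited). The gripper opens to 88 mm and grips with 3 to 60 N. Pads are 18 mm wide; open, the fingers measure 123 mm over their backs; the gripper's body (75 mm by 187 mm) begins 45 mm behind the grasp point.
Start: joints at [-1.154, 0.689, -0.195, 1.565, 0.157, 0.902, -0.215], TCP at [0.233, 0.58, 0.25] pointing down, gripper open.
Joint ranges: [-3.01, 3.01], [-0.46, 2.08], [-1.47, 1.51], [0.13, 2.56], [-1, 4.14], [0.04, 2.09], [-2.66, 2.66]. Speed limits (rad/s): [2.57, 2.57, 3.14, 3.14, 3.14, 3.14, 3.14].

### API

Orientations are given as a unit quaternion [x, y, z, w].
In Python, from plant import r gives the robot as it stands.
- The arm moves only by the tool drive_tool, never from a script. Its argument "deltas" is a list of rows, each a list of 3 entries, a list of its own where there are three numbers: the turn, a rotation vector about the tool's x, y, z in degrees, then the shift along the tool's x, y, z in cm, then the finger opening in cm, from 0 to 8.81. A call has 1 to 12 rows; each row shifts and turns the commanded pose from where the row before left it, along the tool's axes as they then stand; what a row does not reach is not made up. A row lasts 1/12 s, in which the tool goes at most 41.7 mm and 7.16 degrees, less where a joint would pass 70% of its speed; a pose out of reach is approached as far as the arm can. A call is refused whole if a number of a shift passes 4.17 or a number of a turn 7.16, either way. A call with a gripper value outside its range is refused whole. The fingers move at their own pace and stop on an object; "force" is the grip in N (left out, the last holds). Time passes only in rows, so rows that do not move let the fingers close. It gives the time, the measured TCP pose, the force and the opening at its end, in the units of the state.
- r.get_state(): the state, without advancing time (a new reading comes with each control period).
- r.snapshot(name): name is "side" or "top"; returns a dict with "color" (480x640x3 uint8, red, green, blue), "fov_y" (degrees; the focal length in pixels is half the picture's height over the tangent of half this angle, whatever the lens; pixels are square), "cx", "cy" (the principal point, pixels), "k1" (the pictures are not rectified: a ray, as slopes to the right and down, at radius r is drawn at 1 + k1 r^2 times it, then the intrinsics apply), "extrinsics" (4x4, takes a point from world to camera coordinates). Camera axes: x right, y up, looking along -z (the intrinsics and any distortion apply to the point x, -y, -z); pixel columns grow to the right and rows downward; lengths in m; the calibration is good to about 2 mm. A picture is of the moment at which its call begins. There is no depth.
- r.finish_job(): hands the job in, once; it reports no verdict.
The state is a dict: "clock": time; "q": joint angles; "qd": joint speeds; "joint_torque": joint torques, N m; "tool_pos": TCP position; "eef_rot": TCP orientation; "contact_force": force on the tool from outside, world axes, zero at the start; "moment": the same for the moment, N m; "opening": opening from 0.0 (shut) to 1.0 (fully open).
Only numpy, scipy, OpenCV 4.12 (cv2) and the standard library are available. Lean on these libraries where they do the work, as an engineer would, in place of code of your own. Each camera call takes 0.05 s, during which the arm holds its last target. There are 200 camera calls.

## Working session

There is one attempt and no reset: what is moved stays moved. The work goes in short steps, Python scripts to look and compute and a tool call to move; the robot and the scene stay as the last step left them, time stands still between calls to the robot, and variables do not carry over. Pictures are saved under pics/ and viewed, about 8 in all and at most 12, crops included, and the job is handed in when it is done.

Besides the shell and the picture viewer there is one more tool, called after "Request:" as name(argument=value, ...) on one line, values as JSON. drive_tool: Moves the arm, as the interface text tells. Its arguments: {"type":"object","properties":{"deltas":{"type":"array","items":{"type":"array"}},"force":{"type":"number"}},"required":["deltas"]}

```bash
mkdir -p pics; ls; python3 - <<'E'
from plant import r
import cv2, numpy as np
for n in("side","top"):
    s=r.snapshot(n); cv2.imwrite(f"pics/{n}0.png",s["color"][:,:,::-1]); print(n,s["fov_y"],s["cx"],s["cy"],s["k1"],np.round(s["extrinsics"],3).tolist())
    np.save(f"{n}0.npy",s,allow_pickle=True)
st=r.get_state();print(st,r.tip_reach)
E
```

```text
pics
side 54.677831051650685 322.35216392733844 244.28416836583673 -0.07939945163761242 [[0.903, -0.43, 0.014, -0.432], [0.32, 0.693, 0.647, -0.216], [-0.287, -0.579, 0.763, -0.827], [0.0, 0.0, 0.0, 1.0]]
top 51.286850248402196 324.48749170411423 246.08353227643315 -0.027984695704682844 [[-0.019, -1.0, 0.013, 0.006], [0.995, -0.018, 0.1, -0.504], [-0.1, 0.015, 0.995, -1.172], [0.0, 0.0, 0.0, 1.0]]
{'clock': 0.1, 'q': array([-1.15423314,  0.68992782, -0.19450485,  1.56622896,  0.15733403,
        0.90251248, -0.21509243]), 'qd': array([-0.00235845, -0.00069186, -0.00065297, -0.00092632, -0.00094046,
       -0.00053846, -0.0008013 ]), 'joint_torque': array([-3.44544940e-03, -5.28517306e+01, -1.27145827e+00, -1.53840172e+01,
       -5.25204185e-02,  1.99833652e-03,  4.35006280e-05]), 'tool_pos': array([0.23327783, 0.57923976, 0.2489755 ]), 'eef_rot': array([ 0.13387843,  0.69426072, -0.13506295,  0.69414453]), 'contact_force': array([-0.10601515, -0.56184751,  0.07865943]), 'moment': array([ 0.02856413,  0.0281092 , -0.00879548]), 'opening': 1.0034483093244657} 0.011
```

View pics/top0.png

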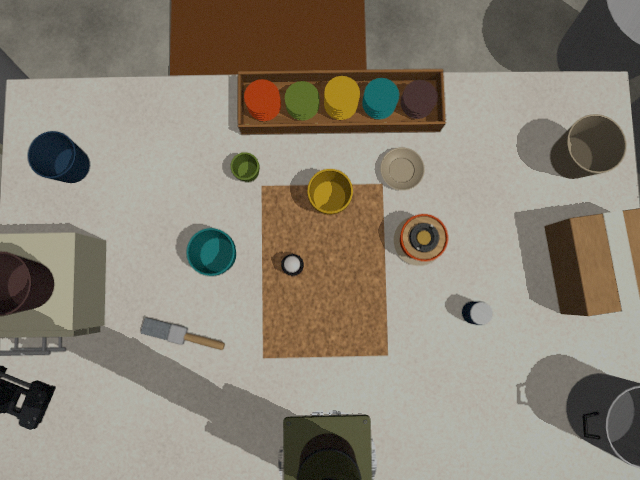

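View pics/side0.png

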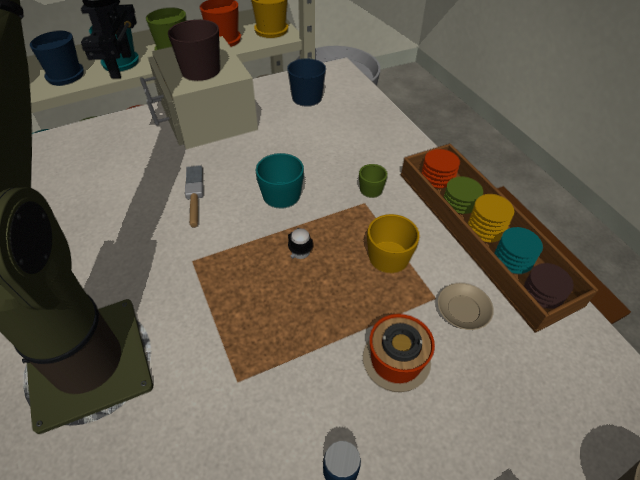

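Top view: head at about (292,265), lamp with its collar at (424,238), yellow pot at (330,190); the side view shows the head at (300,242) and the collar at (403,342). Next I'll zoom in on both.

```bash
cat > h.py <<'E'
import numpy as np, cv2
def K(s):
    f=240/np.tan(np.radians(s["fov_y"])/2); return f,np.array([[f,0,s["cx"]],[0,f,s["cy"]],[0,0,1.]]),np.array([s["k1"],0,0,0.])
def ray(s,uv):
    f,k,d=K(s); p=cv2.undistortPoints(np.array([[uv]],float),k,d)[0,0]
    E=s["extrinsics"]; R=E[:3,:3]; c=-R.T@E[:3,3]
    return c,R.T@np.array([p[0],-p[1],-1])
def onz(s,uv,z):
    c,d=ray(s,uv); return c+d*(z-c[2])/d[2]
def proj(s,P):
    f,k,d=K(s); E=s["extrinsics"]; q=E[:3,:3]@np.asarray(P)+E[:3,3]; q=q*[1,-1,-1]
    return cv2.projectPoints(q[None],np.zeros(3),np.zeros(3),k,d)[0][0,0]
def two(s1,u1,s2,u2):
    A=[];b=[]
    M=np.zeros((3,3));v=np.zeros(3)
    for s,u in((s1,u1),(s2,u2)):
        c,d=ray(s,u);d=d/np.linalg.norm(d);Q=np.eye(3)-np.outer(d,d);M+=Q;v+=Q@c
    return np.linalg.solve(M,v)
def crop(s,c,w,h,k):
    x,y=int(c[0]-w/2),int(c[1]-h/2); return cv2.resize(s["color"][y:y+h,x:x+w,::-1],None,fx=k,fy=k,interpolation=cv2.INTER_CUBIC)
E
python3 - <<'E'
from h import *
t=np.load("top0.npy",allow_pickle=True).item();s=np.load("side0.npy",allow_pickle=True).item()
a=np.hstack([crop(t,(424,238),60,60,6.5),crop(t,(292,265),60,60,6.5)])
b=np.hstack([crop(s,(403,342),80,60,5),crop(s,(300,242),76,60,5)])
b=cv2.resize(b,(a.shape[1],300)); 
a=a[:, :]
cv2.imwrite("pics/z0.png",np.vstack([cv2.resize(a,(780,300*13//10))[:390],b])[:600] if 0 else np.vstack([cv2.resize(a,(600,300)),cv2.resize(b,(600,231))]))
# lamp rim centre / dome centre
def cen(im,m):
    c=max(cv2.findContours(m.astype(np.uint8),0,1)[0],key=cv2.contourArea); return cv2.fitEllipse(cv2.convexHull(c))
print("head top z.06",onz(t,(292,265),.055),"lamp",onz(t,(424,238),.08), "side head",onz(s,(300,238),.055),"lamp",onz(s,(403,342),.08))
for n,i,(x,y) in(("t",t,(424,238)),("s",s,(403,342))):
    g=i["color"].astype(int)[y-30:y+30,x-30:x+30]; dark=g.max(2)<75
    print(n,cen(i,dark),"off",x-30,y-30)
    br=(g.min(2)>110)&(g.max(2)-g.min(2)<40);yy,xx=np.nonzero(br);print([(a+x-30,b+y-30,g[b,a].tolist()) for a,b in zip(xx,yy) if np.hypot(a-30,b-30)<18])
for n,i,(x,y) in(("t",t,(292,265)),("s",s,(300,238))):
    g=i["color"].astype(int)[y-15:y+15,x-15:x+15]; w=(g.min(2)>130); print(n,cen(i,w),"off",x-15,y-15)
E
```

```text
head top z.06 [0.45870292 0.07360443 0.055     ] lamp [ 0.51348883 -0.23122003  0.08      ] side head [0.45855258 0.06796036 0.055     ] lamp [ 0.51426944 -0.23718229  0.08      ]
t ((29.30611228942871, 29.112642288208008), (28.03083610534668, 29.40874671936035), 98.62225341796875) off 394 208
[(np.int64(431), np.int64(224), [167, 153, 130]), (np.int64(431), np.int64(225), [162, 158, 150]), (np.int64(432), np.int64(225), [164, 157, 143]), (np.int64(431), np.int64(226), [125, 124, 117]), (np.int64(432), np.int64(226), [141, 140, 132]), (np.int64(417), np.int64(247), [125, 123, 115]), (np.int64(417), np.int64(248), [150, 148, 139]), (np.int64(418), np.int64(248), [151, 148, 140]), (np.int64(418), np.int64(249), [139, 136, 128])]
s ((28.60513687133789, 29.96710777282715), (37.40478515625, 41.06307601928711), 119.70223999023438) off 373 312
[(np.int64(420), np.int64(340), [123, 119, 111]), (np.int64(420), np.int64(341), [129, 126, 117]), (np.int64(420), np.int64(342), [129, 127, 117])]
t ((14.802003860473633, 13.953062057495117), (14.323721885681152, 14.850714683532715), 80.77351379394531) off 277 250
s ((14.591594696044922, 13.348223686218262), (11.532317161560059, 15.433320045471191), 88.90162658691406) off 285 223
```

View pics/z0.png

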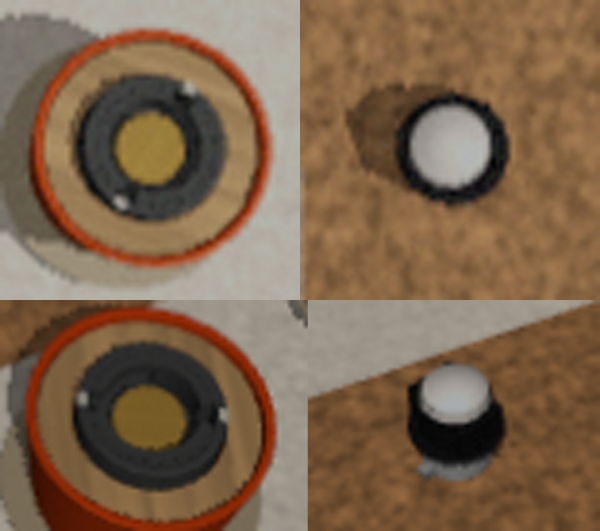

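```bash
python3 - <<'E'
from h import *
t=np.load("top0.npy",allow_pickle=True).item();s=np.load("side0.npy",allow_pickle=True).item()
tA,tB=(431.4,225),(417.5,248.2); sA,sB=(420,341),(384.6,337.5)
for z in(.08,.0805):
  for i,a,b in((t,tA,tB),(s,sA,sB)):
    A=onz(i,a,z);B=onz(i,b,z);print((A+B)/2,np.linalg.norm(A-B),np.degrees(np.arctan2(*(A-B)[1::-1])))
  break
print("tri",two(t,tA,s,sA),two(t,tB,s,sB))
H=two(t,(291.8,263.95),s,(299.6,236.35));print("dome",H)
for z in(.05,.055): print(onz(t,(291.8,263.95),z),onz(s,(299.6,236.35),z))
L=onz(s,(292.8,255.7),.006);print("lug",L,np.degrees(np.arctan2(*(L-H)[1::-1])),np.hypot(*(L-H)[:2]))
# flange/black disc
for n,i,(x,y) in(("t",t,(292,265)),("s",s,(300,242))):
    g=i["color"].astype(int)[y-22:y+22,x-22:x+22]; d=g.max(2)<45
    c=max(cv2.findContours(d.astype(np.uint8),0,1)[0],key=cv2.contourArea);e=cv2.fitEllipse(cv2.convexHull(c));p=np.array(e[0])+[x-22,y-22];print(n,p,e,onz(i,p,.029),onz(i,p,.05))
# Tool now
from scipy.spatial.transform import Rotation as R
print(R.from_quat([ 0.13387843,0.69426072,-0.13506295,0.69414453]).as_matrix().round(3))
E
```

```text
[ 0.5167783  -0.23243836  0.08      ] 0.06314204814985833 -32.81535843022097
[ 0.51591175 -0.2322213   0.08      ] 0.05987018140959854 -31.76237311539484
tri [ 0.54211979 -0.24874624  0.08087066] [ 0.49067513 -0.21575772  0.07861933]
dome [0.46087516 0.07431401 0.05254316]
[0.46148343 0.07429267 0.05      ] [0.46126809 0.07651948 0.05      ]
[0.46115502 0.0740369  0.055     ] [0.45961712 0.0724495  0.055     ]
lug [0.44066291 0.06815864 0.006     ] -163.06257864414644 0.021128736535855414
t [291.72879791 264.35789299] ((21.728797912597656, 21.357892990112305), (21.067712783813477, 21.946226119995117), 87.9266357421875) [0.46189526 0.07554865 0.029     ] [0.46053307 0.07447121 0.05      ]
s [299.21730614 242.68549156] ((21.21730613708496, 22.68549156188965), (22.636367797851562, 26.684783935546875), 114.53014373779297) [0.46031819 0.07761    0.029     ] [0.45360562 0.06096566 0.05      ]
[[-0.     0.373  0.928]
 [-0.002  0.928 -0.373]
 [-1.    -0.002  0.   ]]
```

Request:
drive_tool(deltas=[[[0,0,0],[0,-2.7,1.2],8.8],[[0,0,0],[0,-2.7,1.2],8.8],[[0,0,0],[0,-2.7,1.2],8.8],[[0,0,0],[0,-2.7,1.2],8.8],[[0,0,0],[0,-2.7,1.2],8.8],[[0,0,0],[0,-2.7,1.2],8.8],[[0,0,0],[0,-1.8,2.7],8.8],[[0,0,0],[0,-1.8,2.7],8.8],[[0,0,0],[0,-1.8,2.7],8.8],[[0,0,0],[0,-1.8,2.7],8.8],[[0,0,0],[0,-1.8,2.7],8.8],[[0,0,0],[0,-1.8,2.7],8.8]], force=15)

```text
clock: 1.1
tool_pos: [0.3501, 0.2404, 0.2496]
eef_rot: [0.134, 0.694, -0.134, 0.694]
contact_force: [0.9, 0.8, 0.0]
opening: 0.995
```

Request:
drive_tool(deltas=[[[0,0,0],[0,-1.8,2.7],8.8],[[0,0,0],[0,-1.8,2.7],8.8],[[0,0,0],[0,-1.8,2.7],8.8],[[0,0,0],[0,-1.8,2.7],8.8],[[0,0,0],[0,-1.8,2.7],8.8],[[-6.5,0,0],[0,0,0],8.8],[[-6.5,0,0],[0,0,0],8.8],[[-6.5,0,0],[0,0,0],8.8],[[-6.5,0,0],[0,0,0],8.8],[[-6.5,0,0],[0,0,0],8.8],[[-6.5,0,0],[0,0,0],8.8],[[0,0,0],[0,0,0],8.8]])

```text
clock: 2.1
tool_pos: [0.4411, 0.1078, 0.2494]
eef_rot: [-0.106, 0.699, 0.106, 0.699]
contact_force: [0.2, -0.3, -0.2]
opening: 1.003
```

```bash
cat >> h.py <<'E'
from scipy.spatial.transform import Rotation as Ro
def show(r):
    st=r.get_state(); R=Ro.from_quat(st["eef_rot"]).as_matrix()
    print("t",round(st["clock"],2),"p",st["tool_pos"].round(4),"yaw of y",np.degrees(np.arctan2(R[1,1],R[0,1])).round(2),"tilt",R[:2,0].round(4),"F",st["contact_force"].round(2),"M",st["moment"].round(2),"open",round(st["opening"]*88.1,2),"q",st["q"].round(2)); return st,R
def go(r,xyz):
    st,R=show(r); print("shift tool cm",(R.T@(np.array(xyz)-st["tool_pos"])*100).round(2))
E
python3 -c "
from plant import r
from h import *
go(r,(.461,.075,.15))"
```

```text
t 2.1 p [0.4411 0.1078 0.2494] yaw of y 107.22 tilt [-0.0008  0.0002] F [ 0.15 -0.28 -0.23] M [ 0.06  0.08 -0.04] open 88.36 q [-0.03  0.5  -0.47  2.05  0.36  0.67  1.14]
shift tool cm [ 9.94 -3.73  0.94]
```

Request:
drive_tool(deltas=[[[0,0,0],[0,-1.8,0.5],8.8],[[0,0,0],[0,-1.9,0.4],8.8],[[0,0,0],[2.4,0,0],8.8],[[0,0,0],[2.4,0,0],8.8],[[0,0,0],[2.2,0,0],8.8],[[0,0,0],[2,0,0],8.8],[[0,0,0],[1,0,0],8.8],[[0,0,0],[0,0,0],8.8]])

```text
clock: 2.77
tool_pos: [0.4594, 0.075, 0.1478]
eef_rot: [-0.104, 0.701, 0.104, 0.698]
contact_force: [-0.4, -0.3, -0.6]
opening: 0.997
```

```bash
python3 - <<'E'
from plant import r
from h import *
go(r,(.461,.075,.043))
s=r.snapshot("side");t=r.snapshot("top")
a=crop(s,(300,230),100,100,5);b=crop(t,(292,265),60,100,5)
cv2.imwrite("pics/g1.png",np.hstack([a,b]))
E
```

```text
t 2.77 p [0.4594 0.075  0.1478] yaw of y 106.93 tilt [-0.0041 -0.0014] F [-0.41 -0.26 -0.62] M [ 0.05 -0.03 -0.02] open 87.81 q [-0.06  0.68 -0.32  2.12  0.51  0.42  1.08]
shift tool cm [10.48 -0.04  0.2 ]
```

View pics/g1.png

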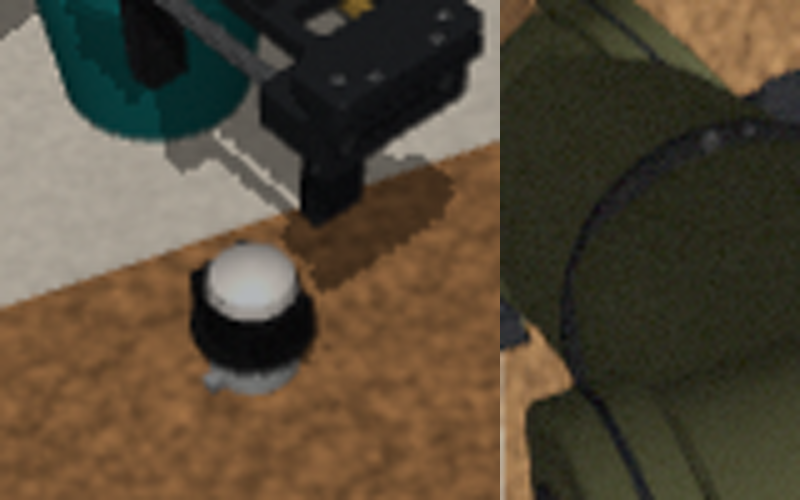

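The head sits between the open fingers (dome at (300,236), lug at (292.6,256)), so I'll go down and grip.

Request:
drive_tool(deltas=[[[0,0,0],[2,0,0.2],8.8],[[0,0,0],[2,0,0],8.8],[[0,0,0],[2,0,0],8.8],[[0,0,0],[2,0,0],8.8],[[0,0,0],[1.5,0,0],8.8],[[0,0,0],[0.8,0,0],8.8],[[0,0,0],[0,0,0],8.8],[[0,0,0],[0,0,0],8.8]])

```text
clock: 3.53
tool_pos: [0.4631, 0.0761, 0.0473]
eef_rot: [-0.105, 0.699, 0.105, 0.7]
contact_force: [0.5, 0.5, 0.2]
opening: 0.999
```

```bash
python3 -c "
from plant import r
from h import *
go(r,(.461,.075,.043))"
```

```text
t 3.53 p [0.4631 0.0761 0.0473] yaw of y 107.04 tilt [0.0008 0.0002] F [0.54 0.49 0.16] M [0.08 0.01 0.03] open 87.97 q [-0.2   0.88 -0.1   2.16  0.64  0.12  0.97]
shift tool cm [ 0.43 -0.04 -0.23]
```

Request:
drive_tool(deltas=[[[0,0,0],[0.4,0,-0.2],8.8],[[0,0,0],[0,0,0],7],[[0,0,0],[0,0,0],5.5],[[0,0,0],[0,0,0],4],[[0,0,0],[0,0,0],3.5],[[0,0,0],[0,0,0],3.5],[[0,0,0],[0,0,0],3.5],[[0,0,0],[0,0,0],3.5]], force=15)

```text
clock: 4.2
tool_pos: [0.4608, 0.0753, 0.0428]
eef_rot: [-0.105, 0.699, 0.105, 0.699]
contact_force: [0.4, -0.5, 1.2]
opening: 0.517
```

```bash
python3 -c "
from plant import r
from h import *
go(r,(.461,.075,.043))"
```

```text
t 4.2 p [0.4608 0.0753 0.0428] yaw of y 107.06 tilt [0.0002 0.    ] F [ 0.44 -0.54  1.2 ] M [ 0.    0.04 -0.01] open 45.52 q [-0.21  0.89 -0.08  2.17  0.64  0.1   0.96]
shift tool cm [-0.02 -0.03  0.01]
```

Request:
drive_tool(deltas=[[[0,0,0],[0,0,0],3],[[0,0,0],[0,0,0],3],[[0,0,0],[-1,0,0],3],[[0,0,0],[-2,0,0],3],[[0,0,0],[-2.5,0,0],3],[[0,0,0],[-2.5,0,0],3],[[0,0,0],[-2.5,0,0],3],[[0,0,0],[-2.5,0,0],3],[[0,0,0],[-2.5,0,0],3],[[0,0,0],[-1,0,0],3],[[0,0,0],[0,0,0],3]], force=35)

```text
clock: 5.12
tool_pos: [0.4618, 0.0754, 0.2097]
eef_rot: [-0.105, 0.698, 0.105, 0.701]
contact_force: [-0.1, 0.1, -1.1]
opening: 0.517
```

```bash
python3 - <<'E'
from plant import r
from h import *
go(r,(.516,-.2325,.21))
s=r.snapshot("side")
cv2.imwrite("pics/g2.png",crop(s,(290,180),160,120,5))
E
```

```text
t 5.12 p [0.4618 0.0754 0.2097] yaw of y 107.03 tilt [0.0042 0.001 ] F [-0.09  0.05 -1.11] M [0.01 0.   0.08] open 45.53 q [ 0.03  0.58 -0.44  2.06  0.44  0.58  1.14]
shift tool cm [ -0.04 -31.03  -3.84]
```

View pics/g2.png

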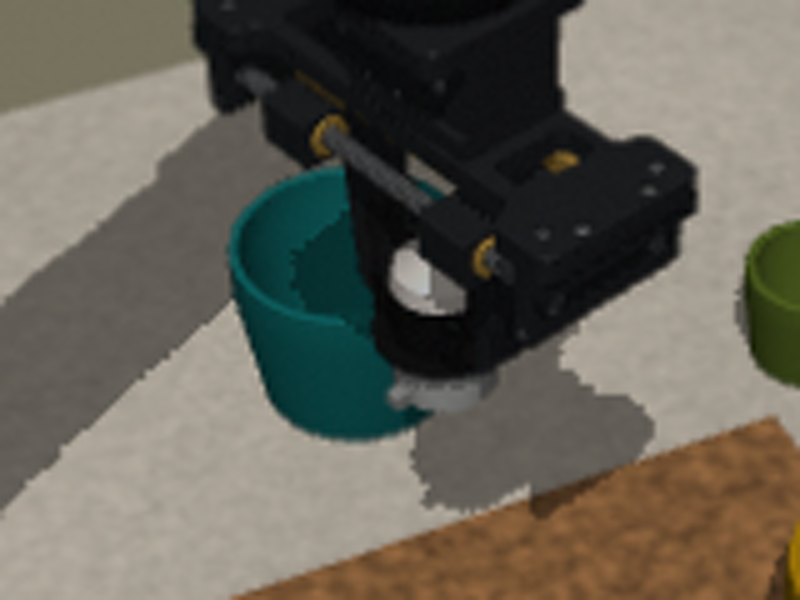

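Head is held upright, with its lug visible at about (290,199). Now I'll carry it over the collar and turn it about 49° clockwise.

Request:
drive_tool(deltas=[[[0,0,0],[0,-2,-0.3],3],[[0,0,0],[0,-3,-0.4],3],[[0,0,0],[0,-3,-0.4],3],[[0,0,0],[0,-3,-0.4],3],[[0,0,0],[0,-3,-0.4],3],[[0,0,0],[0,-3,-0.4],3],[[0,0,0],[0,-3,-0.4],3],[[0,0,0],[0,-3,-0.4],3],[[0,0,0],[0,-3,-0.3],3],[[0,0,0],[0,-3,-0.3],3],[[0,0,0],[0,-2,-0.1],3],[[0,0,0],[0,0,0],3]])

```text
clock: 6.17
tool_pos: [0.5144, -0.2382, 0.2052]
eef_rot: [-0.103, 0.701, 0.101, 0.699]
contact_force: [1.0, -0.7, -1.8]
opening: 0.518
```

Request:
drive_tool(deltas=[[[6.5,0,0],[0,0,0],3],[[6.5,0,0],[0,0,0],3],[[6.5,0,0],[0,0,0],3],[[6.5,0,0],[0,0,0],3],[[6.5,0,0],[0,0,0],3],[[6.5,0,0],[0,0,0],3],[[6.5,0,0],[0,0,0],3],[[3.5,0,0],[0,0,0],3],[[0,0,0],[0,0,0],3],[[0,0,0],[0,0,0],3]])

```text
clock: 7.0
tool_pos: [0.5147, -0.2312, 0.2065]
eef_rot: [0.193, 0.681, -0.193, 0.679]
contact_force: [-0.1, 0.3, -1.3]
opening: 0.52
```

```bash
python3 - <<'E'
from plant import r
from h import *
go(r,(.516,-.2325,.15))
E
```

```text
t 7.0 p [ 0.5147 -0.2312  0.2065] yaw of y 58.25 tilt [-0.0024  0.0007] F [-0.1   0.27 -1.34] M [-0.07 -0.03  0.06] open 45.8 q [ 0.5   0.67 -0.26  1.79  0.25  0.71  1.12]
shift tool cm [ 5.65 -0.04  0.19]
```

Request:
drive_tool(deltas=[[[0,0,0],[2,0,0.2],3],[[0,0,0],[2,0,0],3],[[0,0,0],[2,0,0],3],[[0,0,0],[1.3,0,0],3],[[0,0,0],[0.5,0,0],3],[[0,0,0],[0,0,0],3],[[0,0,0],[0,0,0],3]])

```text
clock: 7.58
tool_pos: [0.5172, -0.2331, 0.1297]
eef_rot: [0.194, 0.68, -0.194, 0.68]
contact_force: [0.2, 0.4, -1.7]
opening: 0.521
```

```bash
python3 - <<'E'
from plant import r
from h import *
go(r,(.516,-.2325,.127))
s=r.snapshot("side"); np.save("side1.npy",s,allow_pickle=True)
cv2.imwrite("pics/g3.png",crop(s,(403,325),100,75,8))
E
```

```text
t 7.58 p [ 0.5172 -0.2331  0.1297] yaw of y 58.12 tilt [-0.      0.0004] F [ 0.25  0.42 -1.73] M [-0.05  0.01 -0.01] open 45.89 q [ 0.47  0.79 -0.22  1.84  0.3   0.54  1.07]
shift tool cm [ 0.27 -0.02 -0.13]
```

View pics/g3.png

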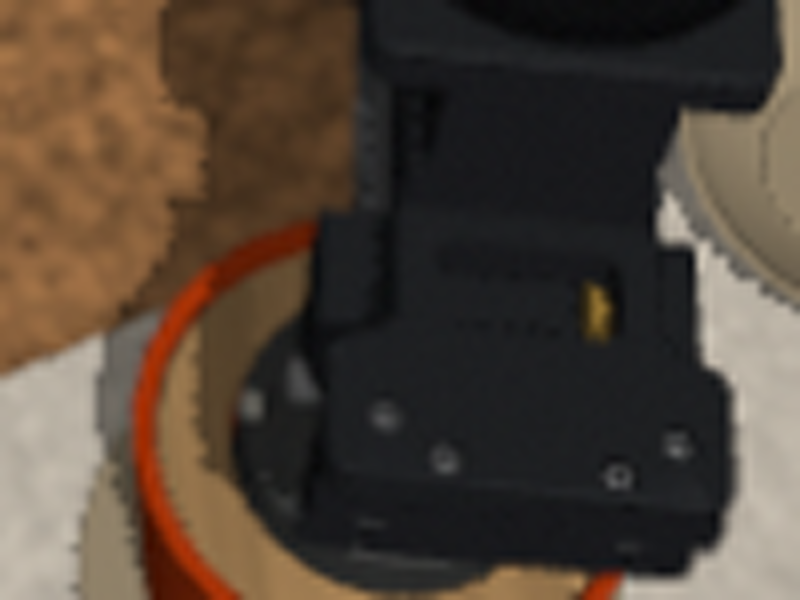

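```bash
python3 - <<'E'
from h import *
s=np.load("side1.npy",allow_pickle=True).item()
c=(403-50,325-37)
f=lambda u:np.array(u)/8+c
T=np.array([.5172,-.2331,0])
P=onz(s,f((290,380)),.093); print("lug tip",P, np.hypot(*(P-T)[:2]), np.degrees(np.arctan2(*(P-T)[1::-1])))
M=onz(s,f((251,403)),.08); C=np.array([.5163,-.2323]);print("mark",M,np.hypot(*(M[:2]-C)),np.degrees(np.arctan2(*(M[:2]-C)[::-1])))
E
```

```text
lug tip [ 0.49436851 -0.22210255  0.093     ] 0.025342074041958845 154.2808674726844
mark [ 0.48927309 -0.21774567  0.08      ] 0.030696619190027977 151.69698784988896
```

Request:
drive_tool(deltas=[[[0,0,0],[0.3,0,-0.1],3],[[0,0,0],[0.3,0,0],3],[[0,0,0],[0.2,0,0],3],[[0,0,0],[0.1,0,0],3],[[0,0,0],[0.1,0,0],3],[[0,0,0],[0.1,0,0],3],[[0,0,0],[0,0,0],3]])

```text
clock: 8.22
tool_pos: [0.5162, -0.2327, 0.1185]
eef_rot: [0.195, 0.68, -0.194, 0.68]
contact_force: [0.7, -0.5, -1.8]
opening: 0.521
```

```bash
python3 - <<'E'
from plant import r
from h import *
go(r,(.516,-.2325,.113))
E
```

```text
t 8.22 p [ 0.5162 -0.2327  0.1185] yaw of y 58.07 tilt [-0.0002  0.0002] F [ 0.7  -0.45 -1.79] M [-0.    0.    0.02] open 45.93 q [ 0.46  0.8  -0.21  1.85  0.3   0.52  1.07]
shift tool cm [ 0.55  0.01 -0.03]
```

Request:
drive_tool(deltas=[[[0,0,0],[0.1,0,0],3],[[0,0,0],[0.1,0,0],3],[[0,0,0],[0.1,0,0],3],[[0,0,0],[0,0,0],3]])

```text
clock: 8.55
tool_pos: [0.5162, -0.2327, 0.1155]
eef_rot: [0.195, 0.68, -0.194, 0.68]
contact_force: [-1.1, 0.1, -1.5]
opening: 0.518
```

Request:
drive_tool(deltas=[[[0,0,0],[0.1,0,0],3],[[0,0,0],[0.1,0,0],3],[[0,0,0],[0,0,0],3],[[0,0,0],[0,0,0],3]])

```text
clock: 8.88
tool_pos: [0.5162, -0.2327, 0.1136]
eef_rot: [0.195, 0.68, -0.194, 0.68]
contact_force: [0.2, 0.1, -1.6]
opening: 0.516
```

```bash
python3 - <<'E'
from plant import r
from h import *
go(r,(.516,-.2325,.113))
E
```

```text
t 8.88 p [ 0.5162 -0.2327  0.1136] yaw of y 58.07 tilt [-0.0002  0.0001] F [ 0.21  0.09 -1.6 ] M [-0.05  0.05  0.02] open 45.49 q [ 0.46  0.81 -0.2   1.85  0.31  0.51  1.06]
shift tool cm [ 0.06  0.01 -0.03]
```

Passed the rim height without contact, so the lugs are in the slots. Now pressing down on the spring.

Request:
drive_tool(deltas=[[[0,0,0],[0.1,0,0],3],[[0,0,0],[0.1,0,0],3],[[0,0,0],[0.1,0,0],3],[[0,0,0],[0,0,0],3],[[0,0,0],[0,0,0],3]])

```text
clock: 9.3
tool_pos: [0.5164, -0.2328, 0.1109]
eef_rot: [0.195, 0.68, -0.194, 0.68]
contact_force: [0.1, -0.4, 2.0]
opening: 0.518
```

Request:
drive_tool(deltas=[[[0,0,0],[0.1,0,0],3],[[0,0,0],[0.1,0,0],3],[[0,0,0],[0.1,0,0],3],[[0,0,0],[0.1,0,0],3],[[0,0,0],[0,0,0],3]])

```text
clock: 9.72
tool_pos: [0.5164, -0.2328, 0.1066]
eef_rot: [0.195, 0.68, -0.194, 0.68]
contact_force: [-0.3, 0.0, 4.3]
opening: 0.52
```

Request:
drive_tool(deltas=[[[0,0,0],[0.1,0,0],3],[[0,0,0],[0.1,0,0],3],[[0,0,0],[0,0,0],3],[[0,0,0],[0,0,0],3]])

```text
clock: 10.05
tool_pos: [0.5164, -0.2328, 0.1048]
eef_rot: [0.195, 0.68, -0.195, 0.68]
contact_force: [-0.2, 0.2, 5.6]
opening: 0.518
```

```bash
python3 - <<'E'
from plant import r
from h import *
go(r,(.516,-.2325,.1038))
s=r.snapshot("side")
cv2.imwrite("pics/g4.png",crop(s,(403,325),100,75,8))
E
```

```text
t 10.05 p [ 0.5164 -0.2328  0.1048] yaw of y 58.06 tilt [ 0.0003 -0.0001] F [-0.16  0.19  5.59] M [0.04 0.12 0.01] open 45.65 q [ 0.46  0.83 -0.2   1.86  0.31  0.49  1.06]
shift tool cm [ 0.1   0.   -0.05]
```

Request:
drive_tool(deltas=[[[2,0,0],[0,0,0],3],[[2,0,0],[0,0,0],3],[[2,0,0],[0,0,0],3],[[2,0,0],[0,0,0],3],[[2,0,0],[0,0,0],3],[[0,0,0],[0,0,0],3]])

```text
clock: 10.6
tool_pos: [0.5166, -0.2328, 0.1049]
eef_rot: [0.253, 0.66, -0.253, 0.66]
contact_force: [-0.7, 0.5, 4.8]
opening: 0.521
```

```bash
python3 - <<'E'
from plant import r
from h import *
go(r,(.5164,-.2328,.1045))
E
```

```text
t 10.6 p [ 0.5166 -0.2328  0.1049] yaw of y 47.99 tilt [ 0.0008 -0.0003] F [-0.66  0.54  4.76] M [ 0.04  0.07 -0.06] open 45.86 q [ 0.43  0.82 -0.15  1.86  0.25  0.48  0.94]
shift tool cm [ 0.04 -0.02 -0.02]
```

Request:
drive_tool(deltas=[[[4,0,0],[0,0,0],3],[[4,0,0],[0,0,0],3],[[4,0,0],[0,0,0],3],[[4,0,0],[0,0,0],3],[[4,0,0],[0,0,0],3],[[4,0,0],[0,0,0],3],[[4,0,0],[0,0,0],3],[[2,0,0],[0,0,0],3],[[0,0,0],[0,0,0],3],[[0,0,0],[0,0,0],3]])

```text
clock: 11.43
tool_pos: [0.5169, -0.2328, 0.1049]
eef_rot: [0.415, 0.572, -0.415, 0.573]
contact_force: [-0.4, -0.5, 4.7]
opening: 0.512
```

```bash
python3 - <<'E'
from plant import r
from h import *
go(r,(.5164,-.2328,.1045))
E
```

```text
t 11.43 p [ 0.5169 -0.2328  0.1049] yaw of y 18.06 tilt [ 0.0012 -0.0005] F [-0.42 -0.53  4.71] M [-0.01  0.04 -0.  ] open 45.14 q [ 0.36  0.82 -0.03  1.86  0.04  0.45  0.62]
shift tool cm [ 0.04 -0.04 -0.02]
```

Request:
drive_tool(deltas=[[[4,0,0],[0,0,0],3],[[4,0,0],[0,0,0],3],[[4,0,0],[0,0,0],3],[[4,0,0],[0,0,0],3],[[4,0,0],[0,0,0],3],[[4,0,0],[0,0,0],3],[[4,0,0],[0,0,0],3],[[4,0,0],[0,0,0],3],[[4,0,0],[0,0,0],3],[[2,0,0],[0,0,0],3],[[0,0,0],[0,0,0],3],[[0,0,0],[0,0,0],3]])

```text
clock: 12.43
tool_pos: [0.5169, -0.233, 0.1049]
eef_rot: [0.579, 0.405, -0.579, 0.406]
contact_force: [-0.0, -0.7, 5.2]
opening: 0.518
```

```bash
python3 - <<'E'
from plant import r
from h import *
go(r,(.5164,-.2328,.1045))
E
```

```text
t 12.43 p [ 0.5169 -0.233   0.1049] yaw of y -19.94 tilt [ 0.0013 -0.0008] F [-0.05 -0.69  5.2 ] M [-0.13  0.02 -0.02] open 45.63 q [ 0.27  0.83  0.13  1.87 -0.22  0.46  0.21]
shift tool cm [ 0.04 -0.05 -0.  ]
```

Request:
drive_tool(deltas=[[[2,0,0],[0,0,0],3],[[0,0,0],[0,0,0],3],[[0,0,0],[-0.1,0,0],3],[[0,0,0],[-0.1,0,0],3],[[0,0,0],[-0.1,0,0],3],[[0,0,0],[0,0,0],3]])

```text
clock: 12.93
tool_pos: [0.5168, -0.233, 0.108]
eef_rot: [0.586, 0.395, -0.586, 0.396]
contact_force: [1.8, -1.2, 3.5]
opening: 0.518
```

```bash
python3 - <<'E'
from plant import r
from h import *
go(r,(.5164,-.2328,.1095))
E
```

```text
t 12.93 p [ 0.5168 -0.233   0.108 ] yaw of y -21.93 tilt [ 0.0013 -0.0006] F [ 1.77 -1.19  3.47] M [-0.2  -0.19  0.02] open 45.68 q [ 0.26  0.83  0.14  1.87 -0.24  0.46  0.18]
shift tool cm [-0.15 -0.04 -0.  ]
```

Request:
drive_tool(deltas=[[[0,0,0],[-0.1,0,0],3],[[0,0,0],[0,0,0],3],[[0,0,0],[0,0,0],3]])

```text
clock: 13.18
tool_pos: [0.5168, -0.233, 0.1088]
eef_rot: [0.586, 0.395, -0.586, 0.396]
contact_force: [1.6, -1.6, 2.6]
opening: 0.517
```

Request:
drive_tool(deltas=[[[0,0,0],[-0.1,0,0],3],[[0,0,0],[0,0,0],3],[[0,0,0],[0,0,0],3]])

```text
clock: 13.43
tool_pos: [0.5168, -0.2329, 0.109]
eef_rot: [0.586, 0.396, -0.586, 0.396]
contact_force: [3.6, -2.1, -7.2]
opening: 0.521
```

```bash
python3 - <<'E'
from plant import r
from h import *
go(r,(.5164,-.2328,.1095))
E
```

```text
t 13.43 p [ 0.5168 -0.2329  0.109 ] yaw of y -21.92 tilt [ 0.0007 -0.0005] F [ 3.57 -2.15 -7.19] M [-0.64 -1.08 -0.06] open 45.89 q [ 0.26  0.83  0.14  1.87 -0.23  0.47  0.18]
shift tool cm [-0.05 -0.04  0.  ]
```

Upward motion stopped at the notch height (TCP 0.109), which means it is locked. Now unload, release and back off.

Request:
drive_tool(deltas=[[[0,0,0],[0.08,0,0],3],[[0,0,0],[0,0,0],3],[[0,0,0],[0,0,0],5],[[0,0,0],[0,0,0],6],[[0,0,0],[0,0,0],7.5],[[0,0,0],[0,0,0],7.5],[[0,0,0],[0,0,0],7.5],[[0,0,0],[0,0,0],7.5]])

```text
clock: 14.1
tool_pos: [0.5159, -0.2326, 0.1088]
eef_rot: [-0.586, -0.396, 0.586, -0.396]
contact_force: [-0.1, -0.5, 0.6]
opening: 0.85
```

Request:
drive_tool(deltas=[[[0,0,0],[-1,0,0],7.5],[[0,0,0],[-2,0,0],7.5],[[0,0,0],[-2,0,0],7.5],[[0,0,0],[-2.5,0,0],7.5],[[0,0,0],[-2.5,0,0],7.5],[[0,0,0],[-2,0,0],7.5],[[0,0,0],[0,3,0],7.5],[[0,0,0],[0,3,0],7.5],[[0,0,0],[0,0,0],7.5]])

```text
clock: 14.85
tool_pos: [0.577, -0.2566, 0.2306]
eef_rot: [0.587, 0.394, -0.584, 0.398]
contact_force: [0.9, 0.2, 0.3]
opening: 0.848
```

```bash
python3 - <<'E'
from plant import r
from h import *
show(r)
s=r.snapshot("side")
cv2.imwrite("pics/e.png",crop(s,(403,330),120,90,6))
g=s["color"].astype(int)[300:360,370:440];w=(g.min(2)>130)&(g.max(2)-g.min(2)<25)
ys,xs=np.nonzero(w);print(xs.mean()+370,ys.mean()+300,len(xs))
for z in(.106,.109,.113): print(proj(s,(.5165,-.2328,z+.012)))
E
```

```text
t 14.85 p [ 0.577  -0.2566  0.2306] yaw of y -21.86 tilt [ 0.0074 -0.003 ] F [0.94 0.2  0.27] M [-0.11  0.    0.01] open 74.69 q [ 0.23  0.72  0.22  1.59 -0.19  0.84  0.14]
422.54607843137256 324.5676470588235 1020
[406.23491442 328.01202844]
[406.52005604 327.07427973]
[406.90290889 325.81477641]
```

View pics/e.png

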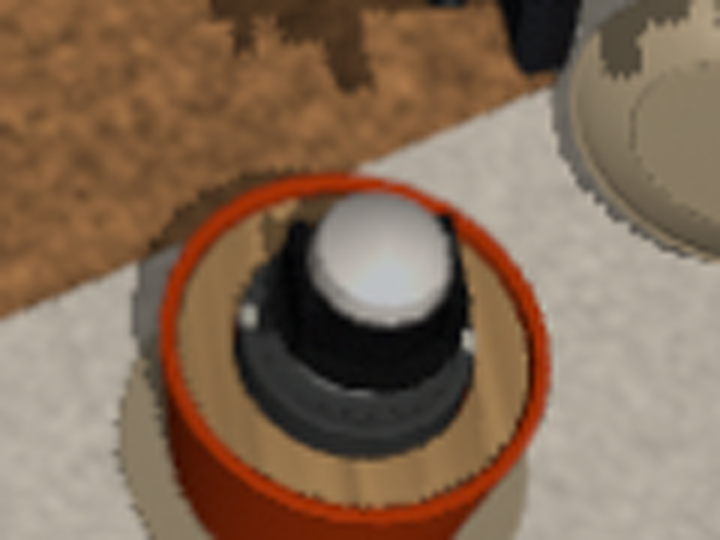

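The head stands upright in the collar with its pads turned (dome at (407,328), predicted (406.5,327)), the gripper is clear, and the saucer hasn't moved. Handing in.

```bash
python3 -c "
from plant import r
print(r.finish_job())"
```

```text
the job is handed in; nothing more can be done
None
```

The light head is fitted to the orange pot lamp, locked by every sign I could check, and the job was handed in at about 15 s of the 72 s. No verdict was reported.

- **Fit:** I found the collar's angle from its white marks, about −32°. The lugs dropped straight into the slots with no rim contact. I pressed down to about 7 N of spring force, then turned the head 80° clockwise with almost no resisting moment.
- **Lock:** when I let up, the head passed the lip freely and stopped at the end-notch height. It held against a light upward pull of about 5 N beyond its own weight. After release I backed the gripper off.
- **Force:** no net reading at the wrist exceeded about 9 N. I sampled it only between moves, so brief peaks were not recorded.
- **Last checks:** the final side view shows the head upright and turned, with the dome within about a pixel of where the locked pose predicts. A pixel is roughly 2 to 3 mm, so the height rests mainly on the notch stop I felt.
- **Not checked:** the final picture shows only the lamp and part of the saucer, which looks undisturbed. I did not check the other bystanders again, though I felt no contact with any of them.
- **Disagreement:** one close view put the slots at −28°, against −32° to −33° in the earlier views. That was within what the lugs could take.

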